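Find and open the loose bin cover

TASK

One of the four identical grey covers of the blue bench unit is free; the others are blocked. Press gently with a fingertip on the yellow spot of each until you find the cover that rocks, then push that cover down until it stands wide open, and leave it open. Never press hard on the unit or its covers, and leave the jar, the collar, the screwdriver and the blue bin where they are.

Things in the scene. Friction and masses are not known exactly. Their poses are not given: they have to be found in the camera images.
- unit: Low blue steel box fixed to bench, 100 mm high, 470 mm wide (y); x -90 to +133 mm. Origin on its underside, below the pivot line of its covers; y along the row, -x towards the robot. Four identical grey covers lie flush in its top, centred at y +172.5 (a), +57.5 (b), -57.5 (c), -172.5 (d). One, any of them, is free; three are blocked below, feel solid (under 2 mm give). Ledge behind, x 48 to 133.
- panel_a (a joint): Tilt of cover a (rad): 0 closed, positive as its side nearest the robot goes down and its far side up; stops at 0.9 (wide open) and -0.06. If free, it is balanced, turns stiffly (0.12 N m friction, no spring: about 3 N at the spot) and stays as left; if blocked, stays near 0.
- pad_a (a point): Centre of the flat yellow spot (26 mm across) on top of cover a, the place to press. Cover 120 (x) by 90 (y) by 6 mm; pivot line along y, 3 mm under its top, 45 mm to the +x side of the spot; 75 mm of the cover lies on the -x side of the pivot, 45 mm beyond. The space below the free cover is clear to 80 mm below the top. The point tilts with the cover.
- panel_b (a joint): Tilt of cover b (rad): 0 closed, positive as its side nearest the robot goes down and its far side up; stops at 0.9 (wide open) and -0.06. If free, it is balanced, turns stiffly (0.12 N m friction, no spring: about 3 N at the spot) and stays as left; if blocked, stays near 0.
- pad_b (a point): Centre of the flat yellow spot (26 mm across) on top of cover b, the place to press. Cover 120 (x) by 90 (y) by 6 mm; pivot line along y, 3 mm under its top, 45 mm to the +x side of the spot; 75 mm of the cover lies on the -x side of the pivot, 45 mm beyond. The space below the free cover is clear to 80 mm below the top. The point tilts with the cover.
- panel_c (a joint): Tilt of cover c (rad): 0 closed, positive as its side nearest the robot goes down and its far side up; stops at 0.9 (wide open) and -0.06. If free, it is balanced, turns stiffly (0.12 N m friction, no spring: about 3 N at the spot) and stays as left; if blocked, stays near 0.
- pad_c (a point): Centre of the flat yellow spot (26 mm across) on top of cover c, the place to press. Cover 120 (x) by 90 (y) by 6 mm; pivot line along y, 3 mm under its top, 45 mm to the +x side of the spot; 75 mm of the cover lies on the -x side of the pivot, 45 mm beyond. The space below the free cover is clear to 80 mm below the top. The point tilts with the cover.
- panel_d (a joint): Tilt of cover d (rad): 0 closed, positive as its side nearest the robot goes down and its far side up; stops at 0.9 (wide open) and -0.06. If free, it is balanced, turns stiffly (0.12 N m friction, no spring: about 3 N at the spot) and stays as left; if blocked, stays near 0.
- pad_d (a point): Centre of the flat yellow spot (26 mm across) on top of cover d, the place to press. Cover 120 (x) by 90 (y) by 6 mm; pivot line along y, 3 mm under its top, 45 mm to the +x side of the spot; 75 mm of the cover lies on the -x side of the pivot, 45 mm beyond. The space below the free cover is clear to 80 mm below the top. The point tilts with the cover.
- jar: Bystander: small jar with red cap, 42 mm across, 45 mm high, loose on the rear ledge. Origin at the centre of its underside.
- collar: Bystander: steel shaft collar, 34 mm outside, 18 mm bore, 30 mm high, loose on the rear ledge. Origin at the centre of its underside.
- driver: Bystander: screwdriver with red handle lying on the bench on the robot's right of the unit, about 200 mm long along its own x.
- bin: Bystander: open blue plastic bin, 160 x 110 x 70 mm, loose on the bench on the robot's left of the unit. Origin at the centre of its underside.

How it is judged:
By the outcome, as a careful person would: the job done as asked, in the order asked, and still so for the second after the job is handed in, with the robot touching nothing.
It also fails if it takes over 45 s, if anything falls off the work surface, if the arm or the gripper's body presses on something with over 40 N, if the wrist force passes 120 N, or if a joint passes its speed limit or range.

ROBOT

A 6-joint arm with a two-finger parallel gripper is mounted at the origin on the work surface. World frame = base frame: x ahead of the robot, y to its left, z up, the work surface at z = 0. Lengths are in mm, angles in degrees, forces in N, time in s.
With the tool pointing down it reaches from about 300 to 850 mm from the base axis. Payload 4.2 kg.
Tool frame: the origin (TCP) lies midway between the tips of the shut fingers; the grasp point (between the pads) lies 19 mm behind it; x points along the fingers, z is the direction in which the jaws open and shut, and the axes are right-handed (so a half turn about x gives the same grasp; the last joint's range is limited). The gripper opens to 91 mm and grips with 3 to 60 N. Pads are 32 mm wide; open, the fingers measure 118 mm over their backs; the gripper's body (76 mm by 178 mm) begins 60 mm behind the grasp point.
Start: joints at [73.74, 18.312, 89.639, -0, 72.044, -1.146], TCP at [149.933, 555.124, 213.976] pointing down, gripper open.
Joint ranges: [-177.97, 177.97], [-48.28, 115.42], [12.27, 149.76], [-77.06, 257.06], [2.81, 150.46], [-146.56, 146.56]. Speed limits (degrees/s): [147.25, 147.25, 180, 180, 180, 180].

INTERFACE

Orientations are given as [roll, pitch, yaw] about the fixed x, y, z axes, in that order (R = Rz(yaw) Ry(pitch) Rx(roll)).
In Python, from workcell import env gives the robot as it stands.
- The arm moves only by the tool send_rows, never from a script. Its argument "commands" is a list that holds one entry, the list of rows, each a list of 6 numbers: the shift along the tool's x, y, z normalised to -1 to 1, where 1 is 0.1 m, then the turn, a rotation vector about the tool's x, y, z normalised to -1 to 1, where 1 is 2 pi rad. In form: [[[x, y, z, wx, wy, wz], ...]]. A call has 1 to 20 rows; each row is the pose to reach, as a shift and turn from the pose commanded when the call began, along the tool's axes at that moment, turning the shorter way round; what a row does not reach only later rows make up. A row lasts 1/8 s, in which the tool goes at most 62.5 mm and 10.7 degrees, less where a joint would pass 70% of its speed; a pose out of reach is approached as far as the arm can. A call with a number of a shift or a turn outside -1 to 1 is refused whole. A call with a gripper value outside its range is refused whole. "jaw" is the closure, from -1 (fully open) to 1 (shut), so that 0 is half open, set as the call begins (left out, the last holds). The fingers move at their own pace and stop on an object; "force" is the grip in N (left out, the last holds). Time passes only in rows, so rows that repeat a pose let the fingers close. It gives the time, the measured TCP pose, the force and the opening at its end, in the units of the state.
- env.state(): the state, without advancing time (a new reading comes with each control period).
- env.grab_frame(name): name is "side" or "top" or "wrist"; returns (picture, depth): 480x640x3 uint8, red, green, blue; 480x640 float32, mm along the optical axis (not along the pixel's ray), 0 where there is no reading.
- env.get_calibration(name): a dict with "mtx" (3x3 intrinsics, pixels), "camera_from_world" (4x4, takes a point from world to camera coordinates). Camera axes: x right, y up, looking along -z (the intrinsics and any distortion apply to the point x, -y, -z); pixel columns grow to the right and rows downward; lengths in mm; the calibration is good to about 2 mm. A picture is of the moment at which its call begins: read the wrist's pose just before it. get_calibration takes no time and is no camera call; for the wrist camera it gives the pose at the moment of the call.
- env.job_done(): hands the job in, once; it reports no verdict.
The state is a dict: "time_s": time; "qpos": joint angles; "qvel": joint speeds; "effort": joint torques, N m; "ee_pos": TCP position; "ee_rot": TCP orientation; "force": force on the tool from outside, world axes, zero at the start; "torque": the same for the moment, N m; "gripper_width": finger opening in mm.
Only numpy, scipy, OpenCV 4.12 (cv2) and the standard library are available. Lean on these libraries where they do the work, as an engineer would, in place of code of your own. Each camera call takes 0.05 s, during which the arm holds its last target.

## Working session

There is one attempt and no reset: what is moved stays moved. The work goes in short steps, Python scripts to look and compute and a tool call to move; the robot and the scene stay as the last step left them, time stands still between calls to the robot, and variables do not carry over. Pictures are saved under pics/ and viewed, and the job is handed in when it is done.

Besides the shell and the picture viewer there is one more tool, called after "Request:" as a command line: name --argument value ..., lists and objects as JSON in quotes. send_rows: Moves the arm, as the interface text tells. Its arguments: {"type":"object","properties":{"commands":{"type":"array","items":{"type":"array","items":{"type":"array","items":{"type":"number","minimum":-1,"maximum":1}}}},"jaw":{"type":"number"},"force":{"type":"number"}},"required":["commands"]}

```bash
ls; mkdir -p pics
python3 - <<'E'
from workcell import env
import cv2,numpy as np
print(env.state())
for n in("top","side"):
    p,d=env.grab_frame(n); cv2.imwrite(f"pics/{n}0.png",p[:,:,::-1]); np.savez(f"{n}0.npz",p=p,d=d)
    c=env.get_calibration(n);print(n,c)
E
```

```text
pics
{'time_s': 0.0, 'qpos': array([ 7.37391223e+01,  1.83519190e+01,  8.97076576e+01, -1.97308868e-03,
        7.20441268e+01, -1.14611037e+00]), 'qvel': array([-0.12002232, -0.14122536, -0.01013478,  0.04220106,  0.0265235 ,
       -0.04641957]), 'effort': array([-9.47315275e-04, -4.12453401e+01, -2.31962532e+01,  7.24399835e-02,
        4.58160380e-02, -1.56273081e-04]), 'ee_pos': array([149.7996858 , 554.60698612, 213.1090258 ]), 'ee_rot': array([ 179.89019675,   89.89627964, -105.22396057]), 'force': array([-0.01602024,  0.07666896, -0.10749712]), 'torque': array([-0.05867487,  0.0386932 , -0.01839755]), 'gripper_width': 91.57476523133718}
top {'mtx': array([[545.67393058,   0.        , 329.38095304],
       [  0.        , 545.67393058, 235.73335978],
       [  0.        ,   0.        ,   1.        ]]), 'camera_from_world': array([[-2.51172525e-02, -9.99561784e-01, -1.56641136e-02,
         6.10610985e+01],
       [ 9.91381095e-01, -2.69209225e-02,  1.28213835e-01,
        -5.77169036e+02],
       [-1.28579342e-01, -1.23087269e-02,  9.91622836e-01,
        -1.43649105e+03],
       [ 0.00000000e+00,  0.00000000e+00,  0.00000000e+00,
         1.00000000e+00]])}
side {'mtx': array([[522.77802435,   0.        , 325.97065806],
       [  0.        , 522.77802435, 241.12174073],
       [  0.        ,   0.        ,   1.        ]]), 'camera_from_world': array([[ 9.72812527e-01, -2.31561255e-01,  3.89526995e-03,
        -5.43588038e+02],
       [ 1.34386569e-01,  5.78110156e-01,  8.04816064e-01,
        -1.50362382e+02],
       [-1.88616113e-01, -7.82411677e-01,  5.93511524e-01,
        -9.50177011e+02],
       [ 0.00000000e+00,  0.00000000e+00,  0.00000000e+00,
         1.00000000e+00]])}
```

View pics/top0.png

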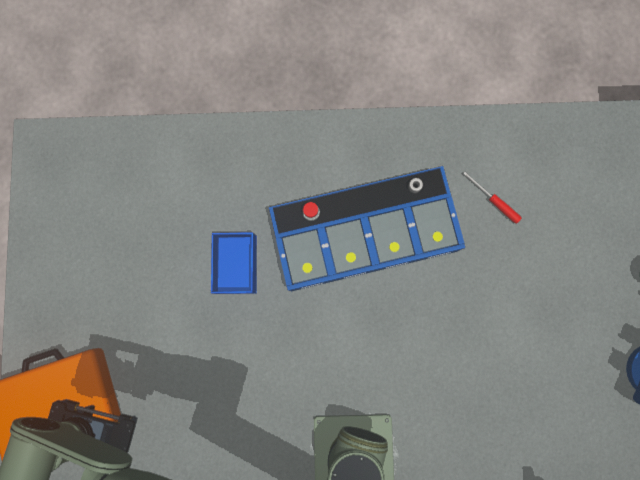

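View pics/side0.png

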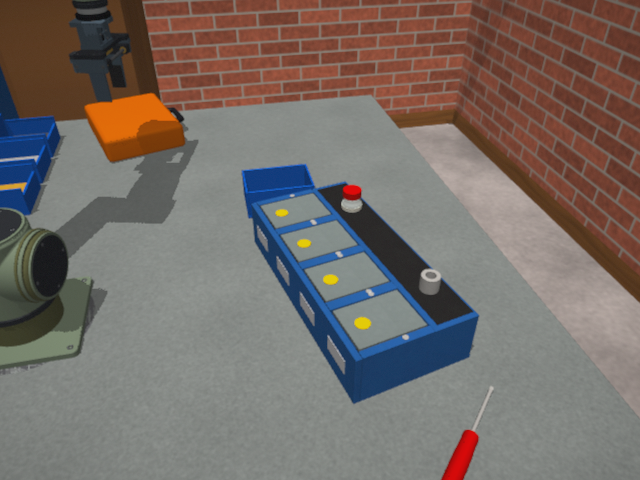

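```bash
cat > h.py <<'E'
import numpy as np,cv2
from workcell import env
from scipy.spatial.transform import Rotation as R
def ray(n,u,v,z):
    c=env.get_calibration(n);K=c["mtx"];T=c["camera_from_world"]
    d=np.array([(u-K[0,2])/K[0,0],-(v-K[1,2])/K[1,1],-1.])
    o=-T[:3,:3].T@T[:3,3]; d=T[:3,:3].T@d
    return o+d*(z-o[2])/d[2]
def pt(n,u,v,dep):
    c=env.get_calibration(n);K=c["mtx"];T=c["camera_from_world"]
    d=np.array([(u-K[0,2])/K[0,0],-(v-K[1,2])/K[1,1],-1.])*dep
    return T[:3,:3].T@(d-T[:3,3])
E
python3 - <<'E'
from h import *
for n in("top","side"):
    f=np.load(n+"0.npz");h=cv2.cvtColor(f["p"],cv2.COLOR_RGB2HSV)
    m=cv2.inRange(h,(20,110,110),(35,255,255))
    k,l,s,c=cv2.connectedComponentsWithStats(m)
    for i in range(1,k):
        if s[i,4]>30:
            u,v=c[i];d=np.median(f["d"][l==i]);print(n,s[i],c[i].round(1),ray(n,u,v,100).round(1),pt(n,u,v,d).round(1))
E
```

```text
top [433 232  10  10  77] [437.3 236.3] [ 561.5 -232.8  100. ] [ 561.4 -232.6  101.1]
top [389 242  10  10  77] [393.9 246.6] [ 537.9 -120.2  100. ] [ 537.7 -120.1  101.2]
top [346 252  10  10  80] [350.5 256.9] [514.2  -7.7 100. ] [514.1  -7.7 101.6]
top [302 263  10  10  77] [306.9 267.4] [490.1 104.9 100. ] [490.  104.8 101. ]
side [  0 183  26   8  91] [ 12.8 185.9] [-66.8 346.3 100. ] [-122.   488.8   25.9]
side [275 209  13   8  79] [281.3 212.5] [490.3 108.2 100. ] [490.1 107.  100.7]
side [297 239  14   9  98] [303.6 243. ] [513.9  -4.8 100. ] [513.8  -5.4 100.5]
side [323 275  15  10 127] [330.1 279.4] [ 537.5 -117.9  100. ] [ 537.3 -119.   101. ]
side [354 317  17  13 171] [362.1 322.8] [ 561.6 -230.3  100. ] [ 561.4 -231.   100.8]
```

```bash
cat >> h.py <<'E'
yaw=np.radians(11.93); UX=np.array([np.cos(yaw),np.sin(yaw),0]); UY=np.array([-np.sin(yaw),np.cos(yaw),0])
PADS=dict(a=(490.2,106),b=(514,-6.5),c=(537.7,-119.3),d=(561.5,-231.5))
def rot(rpy): return R.from_euler('xyz',rpy,degrees=True).as_matrix()
E
python3 - <<'E'
from h import *
s=env.state();M=rot(s['ee_rot']);print(M.round(4))
c0=np.array([149.933,555.124,213.976])
# want tool x down, tool z along +-UY
for sg in(1,-1):
    z=sg*UY;x=np.array([0,0,-1.]);T=np.c_[x,np.cross(z,x),z]
    w=R.from_matrix(M.T@T).as_rotvec();print(sg,np.degrees(w),w/2/np.pi)
    p=np.array([*PADS['a'],130]);print('shift',(M.T@(p-c0))/100)
E
```

```text
[[-4.000e-04 -9.654e-01  2.607e-01]
 [-1.500e-03  2.607e-01  9.654e-01]
 [-1.000e+00  0.000e+00 -1.500e-03]]
1 [-2.70433586e+01 -8.70090095e-02 -2.11561881e-02] [-7.51204407e-02 -2.41691693e-04 -5.87671892e-05]
shift [ 0.84508147 -4.45598084 -3.44741479]
-1 [ 1.52956596e+02 -2.87754559e-02  1.18344756e-01] [ 4.24879432e-01 -7.99318219e-05  3.28735433e-04]
shift [ 0.84508147 -4.45598084 -3.44741479]
```

Request:
send_rows --commands '[[[0, -0.446, -0.345, 0, 0, 0], [0, -0.89, -0.69, 0, 0, 0]]]' --jaw 1 --force 20

```text
time_s: 0.35
ee_pos: [218.2, 464.2, 213.3]
ee_rot: [-173.0, 89.9, -98.0]
force: [0.2, 1.2, 0.2]
gripper_width: 74.0
```

Request:
send_rows --commands '[[[0, -0.446, -0.345, 0, 0, 0], [0, -0.89, -0.69, 0, 0, 0]]]'

```text
time_s: 0.6
ee_pos: [286.5, 373.8, 213.7]
ee_rot: [-179.1, 90.0, -104.2]
force: [0.8, 0.5, -0.9]
gripper_width: 53.8
```

Request:
send_rows --commands '[[[0, -0.446, -0.345, 0, 0, 0], [0, -0.89, -0.69, 0, 0, 0]]]'

```text
time_s: 0.85
ee_pos: [354.4, 284.0, 213.8]
ee_rot: [68.1, 90.0, 143.0]
force: [0.8, 0.6, -0.6]
gripper_width: 34.3
```

Request:
send_rows --commands '[[[0, -0.446, -0.345, 0, 0, 0], [0, -0.89, -0.69, 0, 0, 0]]]'

```text
time_s: 1.1
ee_pos: [422.4, 194.2, 213.8]
ee_rot: [53.2, 90.0, 128.1]
force: [0.8, 1.2, -0.1]
gripper_width: 14.1
```

Request:
send_rows --commands '[[[0, -0.446, -0.345, -0.025, 0, 0], [0, -0.89, -0.69, -0.05, 0, 0], [0, -0.89, -0.69, -0.075, 0, 0], [0, -0.89, -0.69, -0.075, 0, 0], [0, -0.89, -0.69, -0.075, 0, 0]]]'

```text
time_s: 1.72
ee_pos: [489.1, 106.4, 213.8]
ee_rot: [69.6, 90.0, 171.4]
force: [0.2, -0.2, -0.2]
gripper_width: 0.2
```

Request:
send_rows --commands '[[[0.5, -0.01, 0, 0, 0, 0], [0.9, -0.01, 0, 0, 0, 0], [1.0, -0.01, 0, 0, 0, 0], [1.0, -0.01, 0, 0, 0, 0]]]'

```text
time_s: 2.22
ee_pos: [490.7, 106.7, 114.3]
ee_rot: [-66.4, 90.0, 35.5]
force: [0.1, -0.2, -0.5]
gripper_width: 0.3
```

Request:
send_rows --commands '[[[0.04, 0, 0, 0, 0, 0], [0.08, 0, 0, 0, 0, 0], [0.1, 0, 0, 0, 0, 0], [0.1, 0, 0, 0, 0, 0]]]'

```text
time_s: 2.72
ee_pos: [490.6, 106.2, 104.0]
ee_rot: [-57.1, 90.0, 44.8]
force: [-0.7, -0.4, -0.8]
gripper_width: 0.6
```

Request:
send_rows --commands '[[[0.01, 0, 0, 0, 0, 0], [0.02, 0, 0, 0, 0, 0], [0.02, 0, 0, 0, 0, 0]]]'

```text
time_s: 3.1
ee_pos: [490.5, 106.2, 101.9]
ee_rot: [73.2, 90.0, 175.0]
force: [0.5, 0.0, -0.4]
gripper_width: 0.5
```

Request:
send_rows --commands '[[[0.005, 0, 0, 0, 0, 0], [0.01, 0, 0, 0, 0, 0], [0.01, 0, 0, 0, 0, 0]]]'

```text
time_s: 3.48
ee_pos: [490.5, 106.2, 100.9]
ee_rot: [1.6, 90.0, 103.5]
force: [0.1, 0.1, 0.0]
gripper_width: 0.4
```

Request:
send_rows --commands '[[[0.005, 0, 0, 0, 0, 0], [0.005, 0, 0, 0, 0, 0]]]'

```text
time_s: 3.72
ee_pos: [490.5, 106.2, 100.4]
ee_rot: [31.4, 90.0, 133.3]
force: [-0.4, -0.5, -0.3]
gripper_width: 0.3
```

Request:
send_rows --commands '[[[0.005, 0, 0, 0, 0, 0], [0.005, 0, 0, 0, 0, 0]]]'

```text
time_s: 3.98
ee_pos: [490.6, 106.3, 100.2]
ee_rot: [-69.6, 90.0, 32.2]
force: [-1.2, -0.0, 3.0]
gripper_width: 0.4
```

Request:
send_rows --commands '[[[0.005, 0, 0, 0, 0, 0], [0.005, 0, 0, 0, 0, 0]]]'

```text
time_s: 4.22
ee_pos: [490.6, 106.3, 100.1]
ee_rot: [-82.0, 90.0, 19.9]
force: [-2.2, -0.1, 6.2]
gripper_width: 0.5
```

Request:
send_rows --commands '[[[0.002, 0, 0, 0, 0, 0], [0.002, 0, 0, 0, 0, 0]]]'

```text
time_s: 4.47
ee_pos: [490.6, 106.3, 100.1]
ee_rot: [-84.3, 90.0, 17.6]
force: [-2.4, -0.1, 7.6]
gripper_width: 0.4
```

Request:
send_rows --commands '[[[-0.2, 0, 0, 0, 0, 0], [-0.2, 0, -0.4, 0, 0, 0], [-0.2, 0, -0.9, 0, 0, 0]]]'

```text
time_s: 4.85
ee_pos: [509.5, 17.9, 119.4]
ee_rot: [-87.3, 89.9, 14.7]
force: [0.3, -0.4, -0.4]
gripper_width: 0.6
```

Request:
send_rows --commands '[[[0, 0.004, -0.252, 0, 0, 0], [0.1, 0.004, -0.252, 0, 0, 0], [0.17, 0.004, -0.252, 0, 0, 0], [0.17, 0.004, -0.252, 0, 0, 0]]]'

```text
time_s: 5.35
ee_pos: [513.0, -5.6, 101.2]
ee_rot: [68.5, 89.9, 170.5]
force: [-0.5, -0.0, 0.6]
gripper_width: 0.4
```

Request:
send_rows --commands '[[[0.008, 0, 0, 0, 0, 0], [0.008, 0, 0, 0, 0, 0], [0.008, 0, 0, 0, 0, 0]]]'

```text
time_s: 5.72
ee_pos: [514.0, -6.4, 101.6]
ee_rot: [-91.9, 90.0, 10.0]
force: [-0.9, 0.5, 0.0]
gripper_width: 0.7
```

Request:
send_rows --commands '[[[0.005, 0, 0, 0, 0, 0], [0.005, 0, 0, 0, 0, 0]]]'

```text
time_s: 5.98
ee_pos: [513.9, -6.6, 101.0]
ee_rot: [-34.9, 90.0, 67.0]
force: [-0.3, -0.4, -0.1]
gripper_width: 0.1
```

Request:
send_rows --commands '[[[0.005, 0, 0, 0, 0, 0], [0.005, 0, 0, 0, 0, 0]]]'

```text
time_s: 6.22
ee_pos: [513.9, -6.6, 100.4]
ee_rot: [33.5, 90.0, 135.4]
force: [-0.2, 0.0, -1.0]
gripper_width: 0.5
```

Request:
send_rows --commands '[[[0.005, 0, 0, 0, 0, 0], [0.005, 0, 0, 0, 0, 0]]]'

```text
time_s: 6.48
ee_pos: [514.0, -6.6, 100.2]
ee_rot: [-92.1, 90.0, 9.8]
force: [-0.4, -0.8, 3.6]
gripper_width: 0.5
```

Request:
send_rows --commands '[[[0.005, 0, 0, 0, 0, 0], [0.005, 0, 0, 0, 0, 0]]]'

```text
time_s: 6.72
ee_pos: [513.9, -6.6, 100.1]
ee_rot: [-104.5, 90.0, -2.6]
force: [-2.2, -1.3, 6.1]
gripper_width: 0.2
```

Request:
send_rows --commands '[[[0.003, 0, 0, 0, 0, 0], [0.003, 0, 0, 0, 0, 0]]]'

```text
time_s: 6.98
ee_pos: [513.9, -6.6, 100.1]
ee_rot: [-100.8, 90.0, 1.1]
force: [-2.8, 0.1, 7.5]
gripper_width: 0.5
```

Request:
send_rows --commands '[[[-0.2, 0, 0, 0, 0, 0], [-0.2, 0, -0.4, 0, 0, 0], [-0.2, 0, -0.9, 0, 0, 0]]]'

```text
time_s: 7.35
ee_pos: [532.9, -94.9, 119.3]
ee_rot: [-92.9, 89.9, 9.1]
force: [-0.2, -0.0, -0.3]
gripper_width: 0.7
```

Request:
send_rows --commands '[[[0, 0, -0.252, 0, 0, 0], [0.1, 0, -0.252, 0, 0, 0], [0.17, 0, -0.252, 0, 0, 0], [0.175, 0, -0.252, 0, 0, 0], [0.175, 0, -0.252, 0, 0, 0]]]'

```text
time_s: 7.98
ee_pos: [537.5, -118.4, 101.5]
ee_rot: [35.3, 90.0, 137.2]
force: [0.7, -0.3, 0.1]
gripper_width: 0.5
```

Request:
send_rows --commands '[[[0.008, 0, 0, 0, 0, 0], [0.008, 0, 0, 0, 0, 0], [0.008, 0, 0, 0, 0, 0]]]'

```text
time_s: 8.35
ee_pos: [537.7, -119.2, 101.0]
ee_rot: [-91.1, 90.0, 10.8]
force: [-0.5, -0.1, -0.7]
gripper_width: 0.2
```

Request:
send_rows --commands '[[[0.005, 0, 0, 0, 0, 0], [0.005, 0, 0, 0, 0, 0]]]'

```text
time_s: 8.6
ee_pos: [537.6, -119.3, 100.3]
ee_rot: [19.0, 90.0, 120.8]
force: [-1.1, -0.9, 0.0]
gripper_width: 0.3
```

Request:
send_rows --commands '[[[0.005, 0, 0, 0, 0, 0], [0.005, 0, 0, 0, 0, 0]]]'

```text
time_s: 8.85
ee_pos: [537.7, -119.3, 100.1]
ee_rot: [-106.0, 90.0, -4.1]
force: [-1.7, -0.3, 2.5]
gripper_width: 0.7
```

Request:
send_rows --commands '[[[0.005, 0, 0, 0, 0, 0], [0.005, 0, 0, 0, 0, 0]]]'

```text
time_s: 9.1
ee_pos: [537.7, -119.4, 100.1]
ee_rot: [-112.2, 90.0, -10.3]
force: [-2.4, 1.0, 5.6]
gripper_width: 0.7
```

Request:
send_rows --commands '[[[0.003, 0, 0, 0, 0, 0], [0.003, 0, 0, 0, 0, 0]]]'

```text
time_s: 9.35
ee_pos: [537.6, -119.4, 100.0]
ee_rot: [-111.3, 90.0, -9.5]
force: [-2.9, 0.7, 7.0]
gripper_width: -0.1
```

Request:
send_rows --commands '[[[-0.2, 0, 0, 0, 0, 0], [-0.2, 0, -0.4, 0, 0, 0], [-0.2, 0, -0.9, 0, 0, 0]]]'

```text
time_s: 9.72
ee_pos: [556.6, -207.6, 119.3]
ee_rot: [-96.7, 90.0, 5.3]
force: [0.8, -0.1, -0.6]
gripper_width: 0.5
```

Request:
send_rows --commands '[[[0, 0, -0.247, 0, 0, 0], [0.1, 0, -0.247, 0, 0, 0], [0.17, 0, -0.247, 0, 0, 0], [0.175, 0, -0.247, 0, 0, 0], [0.175, 0, -0.247, 0, 0, 0]]]'

```text
time_s: 10.35
ee_pos: [561.1, -230.5, 101.5]
ee_rot: [27.2, 90.0, 129.1]
force: [0.1, -0.6, -0.3]
gripper_width: 0.4
```

Request:
send_rows --commands '[[[0.008, 0, 0, 0, 0, 0], [0.008, 0, 0, 0, 0, 0], [0.008, 0, 0, 0, 0, 0]]]'

```text
time_s: 10.72
ee_pos: [561.3, -231.5, 100.8]
ee_rot: [-83.9, 90.0, 18.0]
force: [0.1, 0.3, 0.5]
gripper_width: 0.5
```

Request:
send_rows --commands '[[[0.005, 0, 0, 0, 0, 0], [0.005, 0, 0, 0, 0, 0]]]'

```text
time_s: 10.98
ee_pos: [561.2, -231.6, 100.2]
ee_rot: [21.2, 90.0, 123.1]
force: [0.5, 0.5, 0.8]
gripper_width: 0.7
```

Request:
send_rows --commands '[[[0.005, 0, 0, 0, 0, 0], [0.005, 0, 0, 0, 0, 0]]]'

```text
time_s: 11.22
ee_pos: [561.3, -231.6, 100.0]
ee_rot: [-104.0, 90.0, -2.2]
force: [0.6, 0.5, 2.1]
gripper_width: 0.4
```

Request:
send_rows --commands '[[[0.005, 0, 0, 0, 0, 0], [0.005, 0, 0, 0, 0, 0]]]'

```text
time_s: 11.48
ee_pos: [561.3, -231.6, 99.6]
ee_rot: [-127.3, 90.0, -25.5]
force: [-2.1, 0.7, 4.1]
gripper_width: 0.2
```

Request:
send_rows --commands '[[[0.005, 0, 0, 0, 0, 0], [0.01, 0, 0, 0, 0, 0], [0.01, 0, 0, 0, 0, 0]]]'

```text
time_s: 11.85
ee_pos: [561.2, -231.6, 98.2]
ee_rot: [64.7, 90.0, 166.6]
force: [-0.9, -0.7, 3.5]
gripper_width: 0.4
```

Request:
send_rows --commands '[[[0.005, 0, 0, 0, 0, 0], [0.01, 0, 0, 0, 0, 0], [0.01, 0, 0, 0, 0, 0]]]'

```text
time_s: 12.22
ee_pos: [561.2, -231.6, 97.1]
ee_rot: [95.8, 90.0, -162.3]
force: [-0.4, -0.5, 3.5]
gripper_width: 0.4
```

Request:
send_rows --commands '[[[0.01, 0, 0, 0, 0, 0], [0.02, 0, 0, 0, 0, 0], [0.02, 0, 0, 0, 0, 0]]]'

```text
time_s: 12.6
ee_pos: [561.3, -231.6, 95.1]
ee_rot: [-46.3, 90.0, 55.5]
force: [-1.0, 0.5, 4.0]
gripper_width: 0.4
```

Request:
send_rows --commands '[[[0.03, 0, 0, 0, 0, 0], [0.06, 0, 0, 0, 0, 0], [0.09, 0, 0, 0, 0, 0], [0.1, 0, 0, 0, 0, 0], [0.1, 0, 0, 0, 0, 0]]]'

```text
time_s: 13.22
ee_pos: [561.6, -231.5, 85.1]
ee_rot: [-101.1, 90.0, 0.8]
force: [1.7, -0.3, 3.6]
gripper_width: 0.5
```

Request:
send_rows --commands '[[[0.03, 0, 0, 0, 0, 0], [0.06, 0, 0, 0, 0, 0], [0.09, 0, 0, 0, 0, 0], [0.1, 0, 0, 0, 0, 0], [0.1, 0, 0, 0, 0, 0]]]'

```text
time_s: 13.85
ee_pos: [560.8, -231.5, 74.8]
ee_rot: [60.1, 89.9, 162.0]
force: [-1.1, 0.2, 2.4]
gripper_width: 0.5
```

Request:
send_rows --commands '[[[0.02, 0, 0, 0, 0, 0], [0.04, 0, 0, 0, 0, 0], [0.05, 0, 0, 0, 0, 0], [0.05, 0, 0, 0, 0, 0]]]'

```text
time_s: 14.35
ee_pos: [561.0, -231.5, 70.0]
ee_rot: [54.4, 90.0, 156.3]
force: [-0.5, 0.4, 3.1]
gripper_width: 0.5
```

Look now at the tilt before finishing the push.

Run:
```python
from h import *
p,d=env.grab_frame("side"); np.savez("side1.npz",p=p,d=d)
cv2.imwrite("pics/side1.png",cv2.resize(p[180:430,230:500,::-1],None,fx=2.4,fy=2.4))
```

```text
(no output)
```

View pics/side1.png

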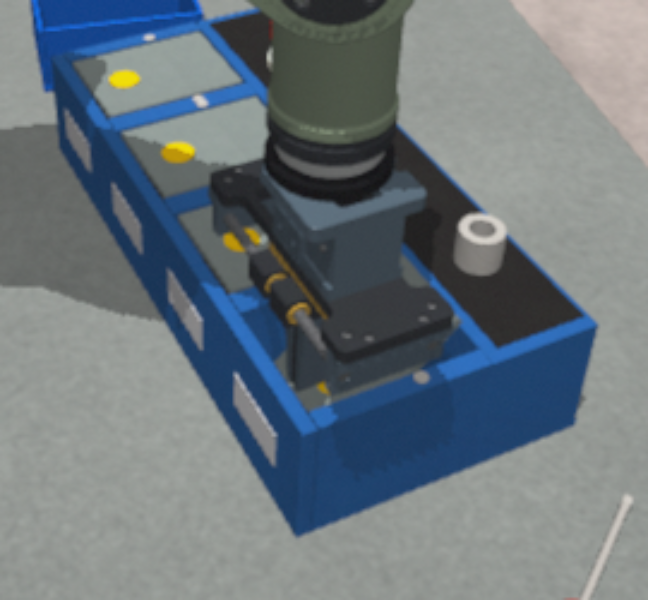

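Request:
send_rows --commands '[[[0.01, 0, 0, 0, 0, 0], [0.02, 0, 0, 0, 0, 0], [0.02, 0, 0, 0, 0, 0]]]'

```text
time_s: 14.78
ee_pos: [561.2, -231.5, 68.1]
ee_rot: [21.7, 90.0, 123.5]
force: [-0.7, -0.6, 2.2]
gripper_width: 0.5
```

Request:
send_rows --commands '[[[0.01, 0, 0, 0, 0, 0], [0.02, 0, 0, 0, 0, 0], [0.02, 0, 0, 0, 0, 0]]]'

```text
time_s: 15.15
ee_pos: [561.1, -231.6, 66.1]
ee_rot: [55.0, 90.0, 156.8]
force: [-0.5, 0.0, 3.5]
gripper_width: 0.4
```

Request:
send_rows --commands '[[[0.005, 0, 0, 0, 0, 0], [0.01, 0, 0, 0, 0, 0], [0.01, 0, 0, 0, 0, 0]]]'

```text
time_s: 15.52
ee_pos: [561.3, -231.6, 65.4]
ee_rot: [-99.8, 90.0, 2.1]
force: [-1.0, -0.6, 4.8]
gripper_width: 0.5
```

Request:
send_rows --commands '[[[0.005, 0, 0, 0, 0, 0], [0.005, 0, 0, 0, 0, 0]]]'

```text
time_s: 15.78
ee_pos: [561.3, -231.6, 65.3]
ee_rot: [-113.4, 90.0, -11.5]
force: [-1.6, -0.2, 7.5]
gripper_width: 0.6
```

Request:
send_rows --commands '[[[0.003, 0, 0, 0, 0, 0], [0.003, 0, 0, 0, 0, 0]]]'

```text
time_s: 16.02
ee_pos: [561.4, -231.6, 65.2]
ee_rot: [-116.6, 90.0, -14.7]
force: [-3.3, 0.7, 8.6]
gripper_width: 0.4
```

Request:
send_rows --commands '[[[-0.1, 0, 0, 0, 0, 0], [-0.3, 0, 0, 0, 0, 0], [-0.6, 0, 0, 0, 0, 0], [-1, 0, 0, 0, 0, 0], [-1, 0, 0, 0, 0, 0]]]'

```text
time_s: 16.65
ee_pos: [563.3, -232.3, 167.8]
ee_rot: [-123.1, 89.6, -21.2]
force: [0.7, 0.0, -0.9]
gripper_width: 0.5
```

Request:
send_rows --commands '[[[-0.4, 0.4, 0, 0, 0, 0], [-0.6, 0.9, 0, 0, 0, 0], [-0.6, 1, 0, 0, 0, 0], [-0.6, 1, 0, 0, 0, 0]]]'

```text
time_s: 17.15
ee_pos: [462.9, -251.9, 223.5]
ee_rot: [21.4, 89.9, 123.2]
force: [1.3, -0.4, -0.1]
gripper_width: 0.7
```

Run:
```python
from h import *
for n in("side","top"):
    p,d=env.grab_frame(n); np.savez(n+"2.npz",p=p,d=d)
    a=p[180:430,230:500] if n=="side" else p[140:320,200:540]
    cv2.imwrite(f"pics/{n}2.png",cv2.resize(a[:,:,::-1],None,fx=2.3,fy=2.3))
    h=cv2.cvtColor(p,cv2.COLOR_RGB2HSV);m=cv2.inRange(h,(20,110,80),(35,255,255))
    k,l,s,c=cv2.connectedComponentsWithStats(m)
    for i in range(1,k):
        if s[i,4]>15:
            dd=np.median(d[l==i]);print(n,s[i],pt(n,*c[i],dd).round(1))
# tilt from depth: points inside cover d region
o=np.array([561.5,-231.5,0])+45*UX
T=[]
for n in("side","top"):
    d=np.load(n+"2.npz")["d"]
    vv,uu=np.nonzero(d>0)
    c=env.get_calibration(n);K=c["mtx"];M=c["camera_from_world"]
    dd=d[vv,uu];q=np.c_[(uu-K[0,2])/K[0,0]*dd,-(vv-K[1,2])/K[1,1]*dd,-dd]
    w=(q-M[:3,3])@M[:3,:3]
    x=(w-o)@UX;y=(w-o)@UY;z=w[:,2]
    s=(abs(y)<35)&(x>-40)&(x<22)&(z<140)&(z>40)
    f=np.polyfit(x[s],z[s],1);r=np.polyval(f,x[s])-z[s];print(n,s.sum(),f,np.arctan(f[0]),r.std())
```

```text
side [274 211  20  28  53] [ 440.  -265.7  330.9]
side [271 223   8   4  17] [ 432.1 -255.2  323.2]
side [278 236  12  12  57] [ 437.3 -284.9  319.4]
side [323 275  15  10 128] [ 537.6 -118.8  100.5]
side [363 328  13  17 169] [ 574.9 -229.5   65.6]
top [429 229  10   8  58] [ 575.8 -229.9   63.8]
top [389 242  10  10  79] [ 537.8 -120.1  100.4]
top [346 252  10  10  79] [514.   -7.6 101.4]
top [302 263  10  10  78] [490.1 105.  100.6]
side 1939 [  1.25065332 103.13373859] 0.8963102579194516 1.7950443968345935
top 715 [  1.25523831 102.08748387] 0.8980943904485533 3.5561457505325875
```

View pics/side2.png

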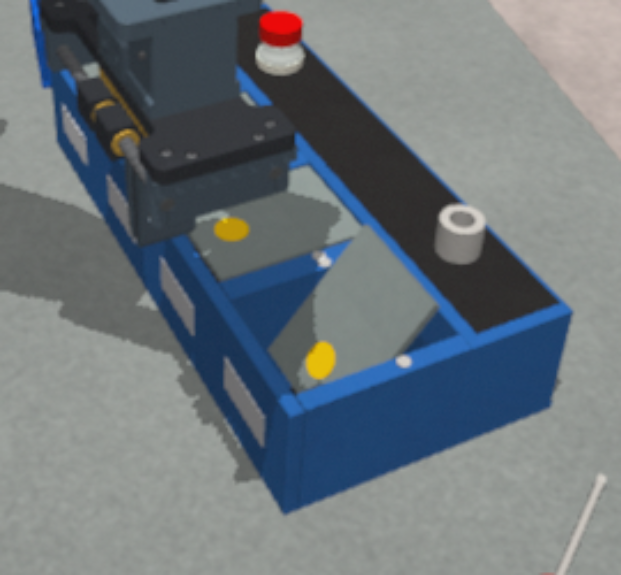

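View pics/top2.png

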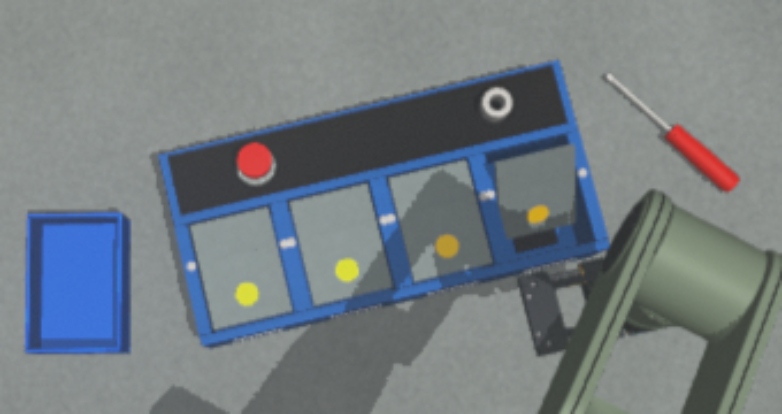

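Cover d (yellow spot at about (320,360) in the side crop) stands wide open. The jar, collar, driver and bin are where they were, and the arm is clear of everything, so I'm handing in.

```bash
python3 -c "
from workcell import env
print(env.job_done())"
```

```text
the job is handed in; nothing more can be done
None
```

Cover d was the free one. It now stands wide open, and I handed the job in at about 17 s of the 45 s allowed.

- **Finding it:** I pressed each yellow spot with the shut fingertips, in the order a, b, c, d. Covers a, b and c felt solid, moving under 0.5 mm at 7 to 7.6 N. Cover d gave way at about 4 N.
- **Opening it:** I pushed d down slowly until it met its stop. The highest vertical force in any reading was about 8.6 N, just as it reached the stop. I then lifted off straight up and moved clear.
- **Last checks:** Depth fits gave d a tilt of 0.896 rad from the side camera and 0.898 rad from the top camera, against the stop at 0.9. The top-camera fit was noisier. In the final pictures the other covers lie flat, and the jar, collar, screwdriver and bin look unmoved. I judged those by eye and did not measure them. No check failed, and the robot was touching nothing.

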